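Clamp the glued stiffener

TASK

The stiffener strip on the standing instrument panel has just been glued. Open the orange spring clamp and clip it, level and square, onto the panel's edge at the yellow mark, well over the edge so that its jaws grip both panel and strip, then let go and leave it hanging there. Leave the tape roll, the spool and the pliers where they are.

Things in the scene. Friction and masses are not known exactly. Their poses are not given: they have to be found in the camera images.
- panel: Fixed white instrument panel, upright in a brown wooden holder. Origin: on the work surface right below the vertical edge to clamp. z up; +y points out of that edge into free air; the panel runs 170 mm to -y; x is across its thickness. Panel from z = 10 to 110 mm. Holder 60 mm wide, 28 mm high, from y = -50 to -155 mm, so the edge overhangs it.
- mark (a point): Centre of the yellow mark on that edge, 68 mm above the work surface, axes as the panel's. Mark 24 mm high, wrapped 34 mm deep round both faces. Edge 8 mm thick, centred on x = 0: white sheet 3 mm (x -4 to -1) plus the glued aluminium strip 5 mm (x -1 to +4, y 0 to -34 mm).
- clamp: Loose spring clamp like a clothes peg, 115 mm long, 24 mm thick, 60 g, lying flat on its side: orange jaws, dark rubber pads, heavy black handles, steel coil. Origin: on the pivot axis, at the underside. z is the pivot axis (up), +x to the jaws (tips at x = 51 mm), -x to the handles (ends at -64 mm). This body is the half on the -y side; joint jaw is the +y half.
- jaw (a joint): Angle (rad) of the sprung +y half about the pivot: 0 = at rest, pads about 4 mm apart; 0.10 = pads parallel on 8 mm; 0.38 = handles squeezed to the stop, jaws open like a V about a line through the pivot 0.14 rad (towards +y) off the clamp's x: 19 mm between the pads' middles. The spring closes it: 13 N on the handles opens it fully; it grips the 8 mm edge with about 10 N.
- bite (a point): Middle of the clamp's pads when clipped on: x = 41, y = 0, z = 12 mm in the clamp's frame; fixed to its -y half. Pads span x 32 to 50 and z 3 to 21 mm; the -y pad's inner face is at y = -4 mm. Clipped on, this point lies in the panel's mid-plane.
- grip (a point): Where to squeeze: on the line midway between the two handles, 46 mm from the pivot (clamp x -45, y +9, z 12 mm). At rest the handles spread 0.19 rad either side of this line: 46 mm wide here, 52 at the ends, the -y one parallel to the clamp's x. Squeeze square to this line; at the stop they are parallel to the clamp's x, 28 mm wide (y -14 to +14), so the clamp turns 0.19 rad in the fingers.
- tape: Bystander: roll of beige tape, 90 mm across, 25 mm high. Origin at the centre of its underside.
- spool: Bystander: green solder spool standing on end, 52 mm across, 46 mm high. Origin at the centre of its underside.
- pliers: Bystander: pliers with one red and one blue handle lying flat, 155 mm long along local x, 14 mm high. Origin near their middle, on the underside.
Things that resemble listed ones, but are neither listed nor needed, are in the scene too. Of the things that look like the clamp, take the one that is farthest to the robot's right at the start.

How it is judged:
By the outcome, as a careful person would: the job done as asked, in the order asked, and still so for the second after the job is handed in, with the robot touching nothing.
It also fails if it takes over 35 s, if anything falls off the work surface, if the arm or the gripper's body presses on something with over 40 N, if the wrist force passes 120 N, or if a joint passes its speed limit or range.

ROBOT

A 6-joint arm with a two-finger parallel gripper is mounted at the origin on the work surface. World frame = base frame: x ahead of the robot, y to its left, z up, the work surface at z = 0. Lengths are in mm, angles in degrees, forces in N, time in s.
With the tool pointing down it reaches from about 350 to 850 mm from the base axis. Payload 8.1 kg.
Tool frame: the origin (TCP) lies midway between the tips of the shut fingers; the grasp point (between the pads) lies 19 mm behind it; z points along the fingers, y is the line along which they close (so a half turn about z gives the same grasp; the last joint's range is limited). The gripper opens to 85 mm and grips with 20 to 120 N. Pads are 22 mm wide; open, the fingers measure 114 mm over their backs; the gripper's body (76 mm by 85 mm) begins 54 mm behind the grasp point. The pads swing forward as they close: fully open they stand 13 mm farther back than shut.
Start: joints at [-68.835, 7.471, 85.268, -0, 87.261, -4.893], TCP at [263.589, -539.005, 231.292] pointing down, gripper open.
Joint ranges: [-169.43, 169.43], [-51.17, 129.36], [1.28, 143.12], [-76.62, 256.62], [0, 156.53], [-152.29, 152.29]. Speed limits (degrees/s): [136.94, 136.94, 159.86, 180, 180, 180].

INTERFACE

Orientations are given as [roll, pitch, yaw] about the fixed x, y, z axes, in that order (R = Rz(yaw) Ry(pitch) Rx(roll)).
In Python, from bench import sense, snapshot, order, finder gives the robot as it stands.
- The arm moves only by the tool send_rows, never from a script. Its argument "steps" is a list of rows, each a list of 2 entries, a list of its own where there are three numbers: the shift along the world's x, y, z in units of 30 mm (1.0 is 30 mm), then the turn, a rotation vector about the world's x, y, z in rad. In form: [[[dx, dy, dz], [wx, wy, wz]], ...]. A call has 1 to 10 rows; each row is the pose to reach, as a shift and turn from the pose commanded when the call began; what a row does not reach only later rows make up. A row lasts 1/8 s, in which the tool goes at most 62.5 mm and 10.7 degrees, less where a joint would pass 70% of its speed; a pose out of reach is approached as far as the arm can. A call with a gripper value outside its range is refused whole. "fingers" is the closure, from 0 (fully open) to 1 (shut), set as the call begins (left out, the last holds). The fingers move at their own pace and stop on an object; "squeeze" is the grip in N (left out, the last holds). Time passes only in rows, so rows that repeat a pose let the fingers close. It gives the time, the measured TCP pose, the force, the opening and the grip force at its end, in the units of the state.
- sense(): the state, without advancing time (a new reading comes with each control period).
- snapshot(name): name is "side" or "top"; returns a dict with "img" (420x560x3 uint8, red, green, blue), "K" (3x3 intrinsics, pixels), "pose" (4x4, takes a point from camera to world coordinates). Camera axes: x right, y up, looking along -z (the intrinsics and any distortion apply to the point x, -y, -z); pixel columns grow to the right and rows downward; lengths in mm; the calibration is good to about 2 mm. A picture is of the moment at which its call begins. There is no depth.
- order.hand_in(): hands the job in; it is judged then, once.
Trained networks look in the newest picture that a camera, given by its name, has taken for a name from the list of things; names that differ only in an ending like _2 or _b are one class to them, and where a whole thing is asked for, a point or a joint stands for the part that bears it (a point fixed in the world has none). Each returns a list of dicts, best first, with "confidence" (0 to 1); they miss things now and then, are a little off and sometimes report something else, mostly with a low value. They report only what shows in the picture. A call takes as long as a camera call. They do not tell look-alikes from the thing itself.
- finder.find_in(label, camera): "box" ([left, top, width, height] as shares, 0 to 1, of the picture: columns of its width, rows of its height, round what is visible of it).
- finder.trace(label, camera): "mask" (420x560 bool, what is visible of it) and "box" ([left, top, width, height] as shares, 0 to 1, of the picture: columns of its width, rows of its height, round what is visible of it).
- finder.pinpoint(label, camera): "at" ([column, row] as shares, 0 to 1, of the picture: columns of its width, rows of its height: a listed point, or the origin of a listed thing).
The state is a dict: "time": time; "joint_pos": joint angles; "qd": joint speeds; "joint_efforts": joint torques, N m; "tool_pos": TCP position; "tcp_rot": TCP orientation; "ft_force": force on the tool from outside, world axes, zero at the start; "wrist_torque": the same for the moment, N m; "finger_gap": finger opening in mm; "grip_force": force on a finger pad.
Only numpy, scipy, OpenCV 4.12 (cv2) and the standard library are available. Lean on these libraries where they do the work, as an engineer would, in place of code of your own. Each camera call takes 0.05 s, during which the arm holds its last target. There are 200 camera calls.

## Working session

There is one attempt and no reset: what is moved stays moved. The work goes in short steps, Python scripts to look and compute and a tool call to move; the robot and the scene stay as the last step left them, time stands still between calls to the robot, and variables do not carry over. Pictures are saved under pics/ and viewed, at most 10 in all, crops included, and the job is handed in when it is done.

Besides the shell and the picture viewer there is one more tool, called after ">>>" by a JSON object that holds its "api" and its "payload", one argument or row to a line. send_rows: Moves the arm, as the interface text tells. Its arguments: {"type":"object","properties":{"steps":{"type":"array"},"fingers":{"type":"number"},"squeeze":{"type":"number"}},"required":["steps"]}

```bash
ls; mkdir -p pics; cat > h.py <<'E'
import numpy as np,cv2
from bench import sense,snapshot,order,finder
def ray(s,u,v):
    K=np.array(s["K"]);P=np.array(s["pose"])
    d=np.linalg.inv(K)@[u,v,1]; d=P[:3,:3]@[d[0],-d[1],-d[2]]
    return P[:3,3],d
def onz(s,u,v,z):
    o,d=ray(s,u,v); return o+d*(z-o[2])/d[2]
def proj(s,p):
    P=np.array(s["pose"]);c=P[:3,:3].T@(np.array(p,float)-P[:3,3]);q=np.array(s["K"])@[c[0],-c[1],-c[2]];return q[:2]/q[2]
def two(s1,a,s2,b):
    o1,d1=ray(s1,*a);o2,d2=ray(s2,*b)
    t=np.linalg.lstsq(np.c_[d1,-d2],o2-o1,rcond=None)[0];p,q=o1+t[0]*d1,o2+t[1]*d2
    return (p+q)/2,np.linalg.norm(p-q)
E
python3 - <<'E'
from h import *
S={}
for n in("top","side"):
    s=S[n]=snapshot(n);cv2.imwrite(f"pics/{n}0.png",s["img"][:,:,::-1])
    print(n,[k for k in s if k not in("img","K","pose")],np.round(s["K"],1).tolist(),np.round(s["pose"],3).tolist())
    for l in("clamp","bite","grip","mark","panel","tape","spool","pliers"):
        r=finder.pinpoint(l,n); print(l,[(round(x["at"][0]*560,1),round(x["at"][1]*420,1),round(x["confidence"],2)) for x in r][:5])
E
```

```text
pics
top [] [[427.9, 0.0, 276.5], [0.0, 427.9, 204.7], [0.0, 0.0, 1.0]] [[0.026, 0.995, -0.101, 465.925], [-1.0, 0.027, 0.007, 0.677], [0.009, 0.1, 0.995, 1037.244], [0.0, 0.0, 0.0, 1.0]]
clamp [(121.6, 234.3, 0.9), (171.4, 215.6, 0.61), (132.4, 159.2, 0.57)]
bite [(131.0, 246.3, 0.91), (151.8, 161.6, 0.8), (165.7, 230.4, 0.67)]
grip [(174.9, 198.1, 0.94), (116.1, 212.1, 0.81), (115.4, 155.6, 0.77)]
mark [(267.2, 202.4, 0.98), (264.7, 202.8, 0.44), (414.8, 273.8, 0.22)]
panel [(265.2, 204.4, 0.79)]
tape [(235.8, 137.8, 0.82)]
spool [(302.5, 285.6, 0.8)]
pliers [(414.6, 275.9, 0.73)]
side [] [[498.9, 0.0, 282.9], [0.0, 498.9, 209.3], [0.0, 0.0, 1.0]] [[-0.968, 0.128, -0.214, 309.747], [-0.249, -0.454, 0.856, 971.534], [0.013, 0.882, 0.471, 623.468], [0.0, 0.0, 0.0, 1.0]]
clamp [(173.3, 330.7, 0.92), (256.7, 308.0, 0.87), (259.8, 358.5, 0.7), (271.8, 246.1, 0.51)]
bite [(278.0, 309.5, 0.8), (175.1, 311.5, 0.8), (285.5, 347.7, 0.75)]
grip [(239.8, 295.9, 0.94), (160.4, 344.9, 0.83), (233.1, 355.8, 0.7), (192.9, 256.2, 0.57)]
mark [(270.2, 219.0, 0.69)]
panel [(275.0, 243.8, 0.96)]
tape [(189.3, 257.7, 0.61)]
spool [(273.8, 245.9, 0.57), (363.2, 236.3, 0.56)]
pliers [(363.4, 189.4, 0.64)]
```

View pics/top0.png

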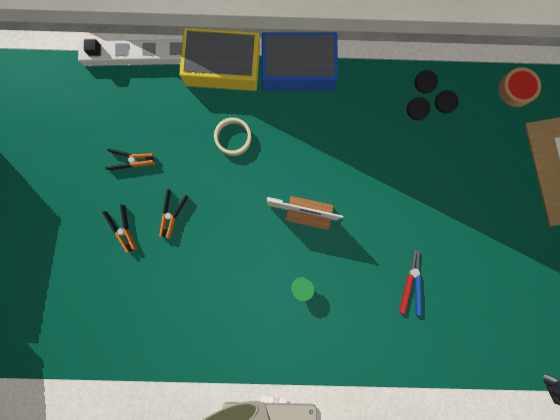

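View pics/side0.png

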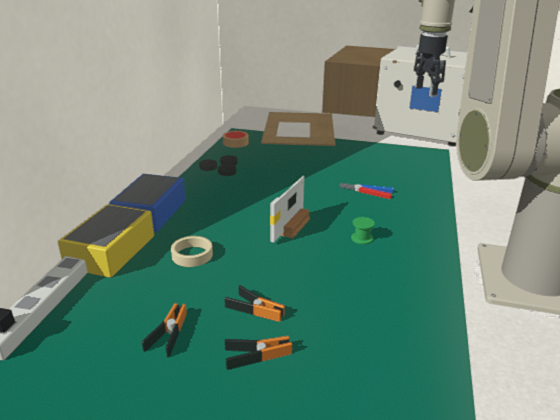

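Candidates for the clamp, in the top view: (131,160), (121,232) and (169,216). The robot's right is image right, so it is the one at (169,216), which is (257,304) in the side view. The panel's marked edge is at top (267,202) and side (274,218).

```bash
python3 - <<'E'
from h import *
t=snapshot("top");s=snapshot("side")
for n,a,b,z in(("clamp",(171.4,215.6),(256.7,308),0),("grip",(174.9,198.1),(239.8,295.9),12),("bite",(165.7,230.4),(278,309.5),12),("mark",(267.2,202.4),(270.2,219),68),("panelO",(265.2,204.4),(275,243.8),0),("tape",(235.8,137.8),(189.3,257.7),0)):
    p,e=two(t,a,s,b);print(n,p.round(1),round(e,1),"top",onz(t,*a,z).round(1)[:2],"side",onz(s,*b,z).round(1)[:2])
I=t["img"];a=cv2.resize(I[180:255,145:205],None,fx=6,fy=6,interpolation=3);b=cv2.resize(I[185:235,258:350],None,fx=4,fy=4,interpolation=3)
c=s["img"][170:250,260:320];c=cv2.resize(c,None,fx=4,fy=4,interpolation=3)
W=np.zeros((530,800,3),np.uint8);W[:450,:360]=a;W[:200,365:365+368]=b;W[205:525,365:605]=c
cv2.imwrite("pics/c1.png",W[:,:,::-1])
m=finder.trace("panel","top")
M=m[0]["mask"];hsv=cv2.cvtColor(I,cv2.COLOR_RGB2HSV)
w=(hsv[:,:,1]<60)&(hsv[:,:,2]>120);w[:185]=0;w[235:]=0;w[:,:260]=0;w[:,350:]=0
v,u=np.nonzero(w);P=np.array([onz(t,x,y,110)[:2] for x,y in zip(u,v)])
vx=cv2.fitLine(P.astype(np.float32),cv2.DIST_HUBER,0,.01,.01).ravel();print(len(P),vx,P[P[:,1].argmax()],P[P[:,1].argmin()],cv2.minAreaRect(P.astype(np.float32)))
r=finder.trace("clamp","top")
for x in r:
    v,u=np.nonzero(x["mask"]);print(u.mean(),v.mean(),len(u),x["confidence"])
E
```

```text
clamp [538.5 247.4   2. ] 2.5 top [537.4 247.6] side [540.5 245.2]
grip [577.8 237.4  15.8] 1.5 top [578.9 238.5] side [578.7 232.8]
bite [498.  255.5  14.1] 5.4 top [500.8 256.5] side [495.9 252.8]
mark [573.1  16.3  68.2] 9.0 top [568.7  15.3] side [577.8  16. ]
panelO [567.6  20.5   6.3] 5.3 top [570.9  21.1] side [567.5  10.7]
tape [741.5 100.9 -13. ] 7.5 top [734.4  98.6] side [736.7 118.4]
348 [ 2.036464e-01  9.790445e-01  5.534955e+02 -6.356537e+01] [576.07738427  15.47815153] [ 536.78510547 -148.82226803] ((551.2609252929688, -65.52255249023438), (168.9119110107422, 17.541133880615234), 77.46533966064453)
121.44374009508716 229.5245641838352 631 0.94
168.80623608017817 216.41870824053453 449 0.71
131.25742574257427 159.16039603960397 505 0.62
```

View pics/c1.png

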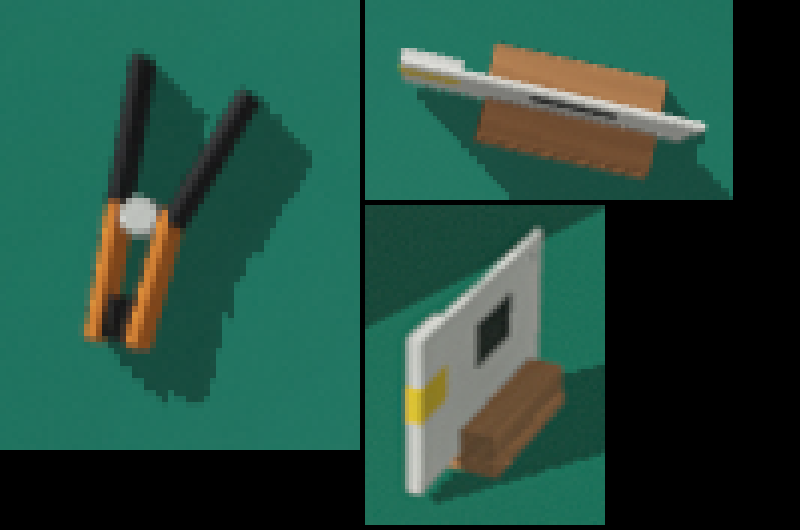

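The crop confirms the clamp at (169,216): pivot at about (168,216), handle ends (168.5,189) and (186,196), jaws pointing down in the image. The panel edge with the mark is at the left end of the panel, with the strip on its upper (+x) side. Next I refine the panel line and the clamp axes from these pixels.

```bash
python3 - <<'E'
from h import *
t=snapshot("top");s=snapshot("side");I=t["img"].astype(float)
B=I[:,:,2] # blue: white high, brown/green lower
def up(u):
    c=B[190:230,u];k=c.argmax()
    # walk up to half crossing
    pk=c[max(k-1,0):k+2].max();h=(pk+c[:6].mean())/2 if u<285 else (pk+90)/2
    i=np.argmax(c>h);return 190+i-1+(h-c[i-1])/(c[i]-c[i-1])
pts=[(u+.0,up(u)) for u in range(261,345)]
print([(int(u),round(v,1)) for u,v in pts][::4])
for lo,hi in((279,338),(262,272)):
    P=np.array([onz(t,u,v,110)[:2] for u,v in pts if lo<=u<=hi],np.float32)
    l=cv2.fitLine(P,cv2.DIST_HUBER,0,.01,.01).ravel();print(lo,l,np.degrees(np.arctan2(l[0],l[1])))
print("row left end",B[195:210,262:276].astype(int).tolist()[5:9])
# clamp (z=24 surfaces)
for n,q,z in(("pivot",(168,215.8),24),("Lend",(168.5,189.7),24),("Rend",(186.3,196.2),24),("jawL",(160.3,235.8),24),("jawR",(168.3,237.5),24)):
    print(n,onz(t,*q,z).round(1))
# side view: panel corner candidates
G=s["img"];w=(cv2.cvtColor(G,cv2.COLOR_RGB2HSV));y=(w[:,:,0]>20)&(w[:,:,0]<32)&(w[:,:,1]>150)&(w[:,:,2]>120)
y[:200]=0;y[240:]=0;y[:,:262]=0;y[:,290:]=0;v,u=np.nonzero(y);print("yellow side",u.min(),u.max(),v[u<273].min(),v[u<273].max())
for q in((560,20),(565,17),(570,15),(575,15)):print(q,[proj(s,(*q,z)).round(1).tolist() for z in(10,68,110)])
v=232;print(G[:,:,0][[205,225,235],262:285].tolist())
E
```

```text
[(261, np.float64(196.4)), (265, np.float64(207.4)), (269, np.float64(196.8)), (273, np.float64(197.6)), (277, np.float64(198.5)), (281, np.float64(199.5)), (285, np.float64(202.5)), (289, np.float64(203.4)), (293, np.float64(204.4)), (297, np.float64(205.4)), (301, np.float64(206.0)), (305, np.float64(206.7)), (309, np.float64(207.7)), (313, np.float64(208.7)), (317, np.float64(209.5)), (321, np.float64(210.5)), (325, np.float64(211.4)), (329, np.float64(212.4)), (333, np.float64(213.4)), (337, np.float64(214.0)), (341, np.float64(214.6))]
279 [ 1.9381122e-01  9.8103887e-01  5.4999341e+02 -1.0133284e+02] 11.175287
262 [ 8.9054108e-01 -4.5490280e-01  5.6741473e+02  1.5977963e+01] 117.05867
row left end [[99, 99, 99, 99, 107, 173, 200, 202, 216, 214, 213, 213, 209, 208], [98, 99, 99, 98, 91, 119, 148, 150, 160, 174, 187, 201, 214, 214], [99, 99, 99, 99, 80, 59, 71, 79, 92, 117, 139, 149, 160, 173], [99, 100, 98, 99, 94, 84, 88, 49, 57, 58, 69, 77, 81, 113]]
pivot [535.  249.9  24. ]
Lend [597.3 252.   24. ]
Rend [582.9 208.9  24. ]
jawL [487.3 265.6  24. ]
jawR [483.8 246.6  24. ]
yellow side 270 279 216 223
(560, 20) [[277.1, 242.7], [277.3, 220.9], [277.4, 204.4]]
(565, 17) [[275.4, 241.7], [275.5, 219.9], [275.6, 203.5]]
(570, 15) [[273.5, 240.9], [273.6, 219.2], [273.7, 202.9]]
(575, 15) [[271.4, 240.6], [271.5, 219.0], [271.5, 202.6]]
[[31, 30, 33, 29, 32, 29, 28, 46, 143, 190, 203, 190, 153, 131, 133, 135, 135, 135, 136, 136, 135, 133, 134], [32, 35, 34, 35, 31, 33, 22, 48, 144, 188, 205, 193, 157, 133, 134, 136, 135, 135, 136, 137, 136, 132, 119], [32, 32, 37, 30, 33, 34, 25, 47, 143, 188, 205, 194, 157, 135, 137, 139, 140, 133, 124, 130, 152, 131, 93]]
```

```bash
python3 - <<'E'
from h import *
from scipy.spatial.transform import Rotation as R
s=sense();print(s["tool_pos"],s["tcp_rot"],s["finger_gap"],s["time"])
M=R.from_euler("xyz",s["tcp_rot"],degrees=True).as_matrix();print(M.round(3))
a=np.degrees(np.arctan2(M[1,1],M[0,1]));print("tool y",a)
for tgt in(72,-108):print(tgt-a,np.radians(tgt-a),np.radians(tgt-a+89))
print((np.array([579.5,236,120])-s["tool_pos"])/30)
E
```

```text
[ 263.59974152 -538.99236843  231.27842405] [-1.79998774e+02 -5.57266352e-04  2.60585048e+01] 85.49036938748131 1.2
[[ 0.898  0.439 -0.   ]
 [ 0.439 -0.898  0.   ]
 [ 0.    -0.    -1.   ]]
tool y -63.941495212998234
135.94149521299823 2.3726266815509294 3.925969715825883
-44.058504787001766 -0.7689659720388639 0.7843770622360895
[10.53000862 25.83307895 -3.7092808 ]
```

>>> {"api": "send_rows", "payload": {
  "steps": [
    [[0.7,1.8,0],[0,0,-0.055]],
    [[1.4,3.6,0],[0,0,-0.11]],
    [[2.1,5.4,0],[0,0,-0.165]],
    [[2.9,7.2,0],[0,0,-0.22]],
    [[3.6,9.0,0],[0,0,-0.275]],
    [[4.3,10.8,0],[0,0,-0.33]],
    [[5.1,12.6,0],[0,0,-0.385]],
    [[5.8,14.4,0],[0,0,-0.44]],
    [[6.6,16.2,-0.3],[0,0,-0.495]],
    [[7.4,18.0,-0.6],[0,0,-0.55]]
  ],
  "fingers": 0,
  "squeeze": 30
}}

```text
time: 2.45
tool_pos: [486.3, 2.9, 213.6]
tcp_rot: [180.0, -0.1, -5.6]
ft_force: [0.7, -0.8, 0.7]
finger_gap: 85.8
grip_force: 0.0
```

```bash
cat > st.py <<'E'
from h import *
from scipy.spatial.transform import Rotation as R
import sys
s=sense();M=R.from_euler("xyz",s["tcp_rot"],degrees=True).as_matrix();a=np.arctan2(M[1,1],M[0,1])
print(s["tool_pos"],"yang",np.degrees(a).round(2),"t",s["time"],"tilt",M[:,2].round(3))
g=[float(x) for x in sys.argv[1:]]
if g: print("shift",((np.array(g[:3])-s["tool_pos"])/30).round(2),"turn",(np.radians(g[3])-a).round(3))
E
python3 st.py 579.5 236 110 -108
```

```text
[486.33806758   2.88258565 213.64094871] yang -95.55 t 2.45 tilt [ 0.002 -0.    -1.   ]
shift [ 3.11  7.77 -3.45] turn -0.217
```

>>> {"api": "send_rows", "payload": {
  "steps": [
    [[0.7,1.8,0],[0,0,-0.06]],
    [[1.4,3.6,0],[0,0,-0.11]],
    [[2.1,5.4,-1],[0,0,-0.165]],
    [[2.9,7.2,-2],[0,0,-0.21]],
    [[3.1,7.8,-3],[0,0,-0.21]],
    [[3.1,7.8,-3.4],[0,0,-0.21]],
    [[3.1,7.8,-3.4],[0,0,-0.21]]
  ]
}}

```text
time: 3.32
tool_pos: [577.7, 234.1, 110.3]
tcp_rot: [179.9, 0.1, -17.5]
ft_force: [-0.1, 0.2, -0.5]
finger_gap: 85.4
grip_force: 0.0
```

```bash
python3 st.py 579.5 236 5 -108; python3 - <<'E'
from h import *
t=snapshot("top");s=snapshot("side")
a=cv2.resize(t["img"][165:265,120:230],None,fx=4,fy=4,interpolation=3)
b=cv2.resize(s["img"][240:340,190:280],None,fx=4,fy=4,interpolation=3)
cv2.imwrite("pics/c2.png",np.hstack([a,b])[:,:,::-1])
p=np.array(sense()["tool_pos"])
for n,S in(("top",t),("side",s)):print(n,[proj(S,(579.5,236,z)).round(1) for z in(12,)],proj(S,p).round(1))
E
```

```text
[577.67178048 234.14270125 110.2500951 ] yang -107.49 t 3.325 tilt [-0.002 -0.001 -1.   ]
shift [ 0.06  0.06 -3.51] turn -0.009
top [array([176. , 197.9])] [166.4 192.6]
side [array([238.9, 296.8])] [237.8 253. ]
```

View pics/c2.png

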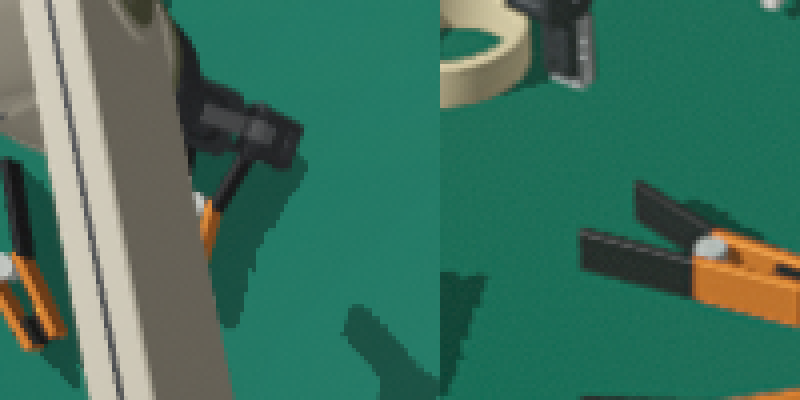

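>>> {"api": "send_rows", "payload": {
  "steps": [
    [[0.03,0.05,-1.2],[0,0,-0.009]],
    [[0.03,0.05,-2.2],[0,0,-0.009]],
    [[0.03,0.05,-3.0],[0,0,-0.009]],
    [[0.03,0.05,-3.5],[0,0,-0.009]],
    [[0.03,0.05,-3.63],[0,0,-0.009]],
    [[0.03,0.05,-3.63],[0,0,-0.009]],
    [[0.03,0.05,-3.63],[0,0,-0.009]]
  ]
}}

```text
time: 4.3
tool_pos: [580.5, 236.8, 3.8]
tcp_rot: [-179.9, -0.1, -18.0]
ft_force: [-0.8, 0.2, -0.1]
finger_gap: 85.1
grip_force: 0.0
```

>>> {"api": "send_rows", "payload": {
  "steps": [
    [[0,0,0],[0,0,0]],
    [[0,0,0],[0,0,0]],
    [[0,0,0],[0,0,0]],
    [[0,0,0],[0,0,0]],
    [[0,0,0],[0,0,0]],
    [[0,0,0],[0,0,0]]
  ],
  "fingers": 0.8,
  "squeeze": 30
}}

```text
time: 5.05
tool_pos: [581.5, 237.4, 4.9]
tcp_rot: [-179.8, -0.2, -18.0]
ft_force: [-0.0, 1.2, 10.4]
finger_gap: 26.9
grip_force: 31.3
```

```bash
python3 st.py 579.5 236 1 -108
```

```text
[581.5377041  237.41015392   4.88046206] yang -108.0 t 5.05 tilt [ 0.004  0.002 -1.   ]
shift [-0.07 -0.05 -0.13] turn -0.0
```

>>> {"api": "send_rows", "payload": {
  "steps": [
    [[0,0,0.5],[0,0,0]],
    [[0,0,1.2],[0,0,0]],
    [[0,0,1.9],[0,0,0]],
    [[0,0,2.1],[0,0,0]],
    [[0,0,2.1],[0,0,0.15]],
    [[0,0,2.1],[0,0,0.32]],
    [[0.1,-0.4,2.1],[0,0,0.49]],
    [[0.2,-0.8,2.1],[0,0,0.66]],
    [[0.3,-1.2,2.1],[0,0,0.83]],
    [[0.4,-1.6,2.1],[0,0,1.0]]
  ]
}}

```text
time: 6.3
tool_pos: [591.3, 188.0, 65.3]
tcp_rot: [-180.0, 0.0, 39.6]
ft_force: [0.2, -0.2, -0.8]
finger_gap: 27.3
grip_force: 30.1
```

>>> {"api": "send_rows", "payload": {
  "steps": [
    [[0.1,-0.4,0],[0,0,0.15]],
    [[0.2,-0.8,0],[0,0,0.3]],
    [[0.3,-1.2,0],[0,0,0.43]],
    [[0.4,-1.6,0],[0,0,0.52]],
    [[0.4,-1.6,0],[0,0,0.55]],
    [[0.4,-1.6,0],[0,0,0.55]]
  ]
}}

```text
time: 7.05
tool_pos: [603.3, 140.8, 65.3]
tcp_rot: [-180.0, -0.0, 70.7]
ft_force: [-0.3, -0.3, -1.7]
finger_gap: 26.7
grip_force: 30.1
```

```bash
python3 st.py 593.3 83.1 61 -19; python3 - <<'E'
from h import *
t=snapshot("top");s=snapshot("side")
a=cv2.resize(t["img"][150:250,190:300],None,fx=4,fy=4,interpolation=3)
b=cv2.resize(s["img"][170:270,200:290],None,fx=4,fy=4,interpolation=3)
cv2.imwrite("pics/c3.png",np.hstack([a,b])[:,:,::-1])
for n,S in(("top",t),("side",s)):
  for l in("clamp","bite","grip","mark"):
    r=finder.pinpoint(l,n);print(n,l,[((np.array(x["at"])*[560,420]).round(1).tolist(),round(x["confidence"],2)) for x in r][:4])
E
```

```text
[603.27102599 140.83519787  65.31840887] yang -19.27 t 7.05 tilt [-0.  0. -1.]
shift [-0.33 -1.92 -0.14] turn 0.005
top clamp [([232.5, 191.9], 0.77), ([120.9, 232.6], 0.56)]
top bite [([249.0, 199.0], 0.55)]
top grip [([116.2, 156.9], 0.54), ([113.3, 211.1], 0.53)]
top mark [([267.7, 202.8], 0.94)]
side clamp [([260.0, 355.7], 0.98), ([172.2, 330.0], 0.77)]
side bite [([178.3, 312.1], 0.9), ([268.4, 223.3], 0.88), ([283.6, 346.3], 0.61)]
side grip [([232.8, 354.1], 0.75), ([239.5, 242.7], 0.58)]
side mark [([270.2, 216.4], 0.69)]
```

View pics/c3.png

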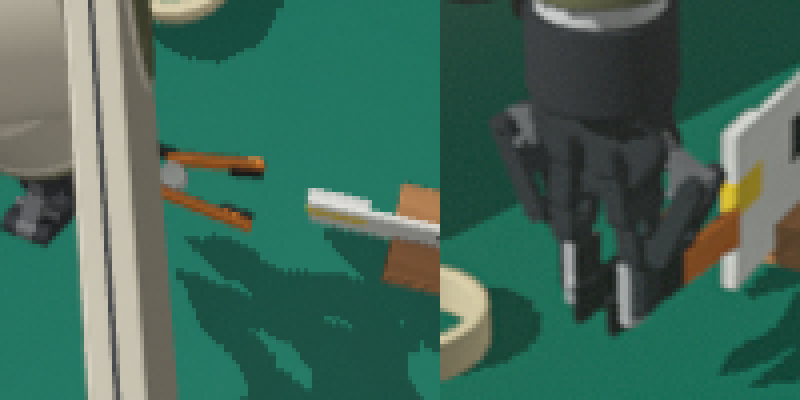

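```bash
python3 - <<'E'
from h import *
t=snapshot("top")
xh=np.array([.982,-.191]);yh=np.array([.191,.982]);m=np.array([573.8,16])
f=lambda q,z:np.round([(onz(t,*q,z)[:2]-m)@xh,(onz(t,*q,z)[:2]-m)@yh],1)
for n,q,z in(("coil",(233.2,194.5),84),("tipU",(256,190),84),("tipL",(252.5,206.2),84),("edge110",(266.7,199.5),110),("pp clamp",(232.5,191.9),60),("pp bite",(249,199),72)):print(n,onz(t,*q,z).round(1),f(q,z))
I=cv2.resize(t["img"][180:215,228:275],None,fx=16,fy=16,interpolation=cv2.INTER_CUBIC);cv2.imwrite("pics/c4.png",I[:,:,::-1])
g=np.array([603.27,140.84]);print("tool",(g-m)@xh,(g-m)@yh)
E
```

```text
coil [582.7  91.8  84. ] [-5.7 76.2]
tipU [594.3  41.   84. ] [15.4 28.5]
tipL [557.6  47.7  84. ] [-22.  28.]
edge110 [570.6  16.  110. ] [-3.2 -0.6]
pp clamp [591.6  95.9  60. ] [ 2.3 81.9]
pp bite [574.9  56.8  72. ] [-6.7 40.3]
tool 5.095100000000024 128.22165
```

View pics/c4.png

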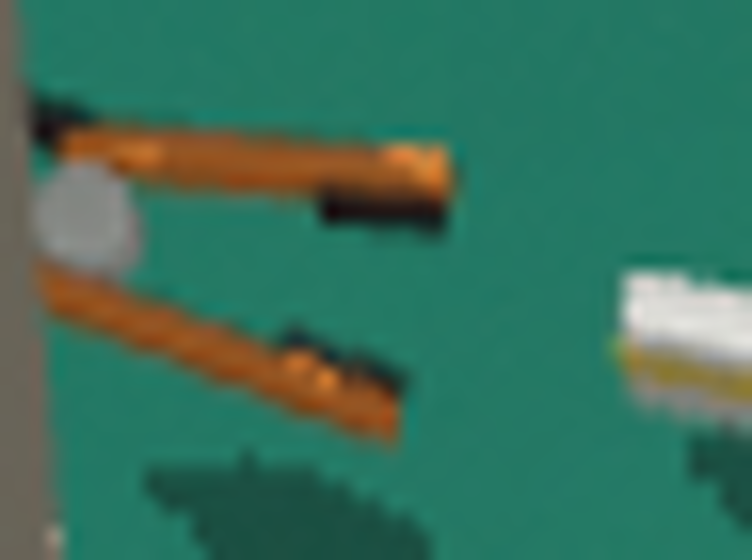

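The clamp is held with its jaws open. The coil is at about (233,193), the tip middle at about (254,198) and the panel edge at (266.5,198). The V is parallel to the panel within about 1°, and it needs to go about 2 mm across and 53 mm in.

>>> {"api": "send_rows", "payload": {
  "steps": [
    [[0.065,-0.01,-0.15],[0,0,0.005]],
    [[0.0,-0.35,-0.15],[0,0,0.005]],
    [[-0.06,-0.65,-0.15],[0,0,0.005]],
    [[-0.12,-0.95,-0.15],[0,0,0.005]],
    [[-0.17,-1.2,-0.15],[0,0,0.005]],
    [[-0.22,-1.45,-0.15],[0,0,0.005]],
    [[-0.26,-1.65,-0.15],[0,0,0.005]],
    [[-0.28,-1.76,-0.15],[0,0,0.005]],
    [[-0.28,-1.76,-0.15],[0,0,0.005]]
  ]
}}

```text
time: 8.72
tool_pos: [595.1, 87.5, 60.9]
tcp_rot: [-180.0, -0.0, 71.1]
ft_force: [-0.5, -0.3, 0.1]
finger_gap: 26.9
grip_force: 30.1
```

```bash
python3 st.py; python3 - <<'E'
from h import *
t=snapshot("top");s=snapshot("side")
a=cv2.resize(t["img"][180:220,235:295],None,fx=9,fy=9,interpolation=3)
b=cv2.resize(s["img"][190:250,245:297],None,fx=5,fy=6,interpolation=3)
cv2.imwrite("pics/c5.png",np.hstack([a,b])[:,:,::-1]) if a.shape[0]==b.shape[0] else print(a.shape,b.shape)
E
```

```text
[595.0856844   87.5440488   60.92010107] yang -18.92 t 8.725 tilt [ 0.  0. -1.]
```

View pics/c5.png

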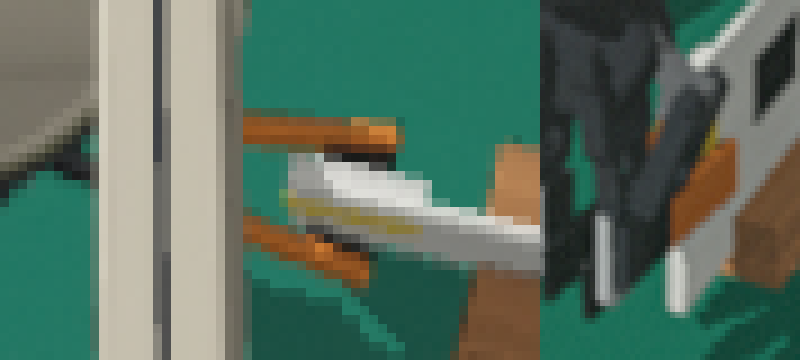

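The jaws straddle the edge: strip end at crop x 432, jaw tips at 402 and 370, edge at 288, so the bite is about 13.5 mm deep. I push 3 mm further and check the height against the side view.

>>> {"api": "send_rows", "payload": {
  "steps": [
    [[0.0,-0.05,0],[0,0,0]],
    [[0.0,-0.1,0],[0,0,0]],
    [[0.0,-0.1,0],[0,0,0]]
  ]
}}

```text
time: 9.2
tool_pos: [595.1, 84.6, 60.9]
tcp_rot: [-180.0, 0.0, 71.1]
ft_force: [-0.1, 0.2, -0.3]
finger_gap: 27.4
grip_force: 30.1
```

```bash
python3 st.py; python3 - <<'E'
from h import *
s=snapshot("side")
xh=np.array([.982,-.191]);yh=np.array([.191,.982]);m=np.array([573.8,16])
for x,y in((-16,-26),(-16,-16)):
  for z in(56,80):print(x,y,z,proj(s,[*(m+x*xh+y*yh),z]).round(1))
h=cv2.cvtColor(s["img"],cv2.COLOR_RGB2HSV)
o=(h[:,:,0]>5)&(h[:,:,0]<17)&(h[:,:,1]>190)
for c in range(270,292):
    r=[i for i in np.nonzero(o[:,c])[0] if 200<i<245];print(c,r[:1],r[-1:],end="; ")
E
```

```text
[595.07658643  84.64615061  60.86580601] yang -18.91 t 9.2 tilt [-0.  0. -1.]
-16 -26 56 [283.1 220.4]
-16 -26 80 [283.2 211.2]
-16 -16 56 [281.2 222.3]
-16 -16 80 [281.3 213.1]
270 [] []; 271 [] []; 272 [] []; 273 [np.int64(224)] [np.int64(227)]; 274 [np.int64(226)] [np.int64(226)]; 275 [np.int64(225)] [np.int64(226)]; 276 [np.int64(224)] [np.int64(225)]; 277 [np.int64(224)] [np.int64(224)]; 278 [np.int64(222)] [np.int64(224)]; 279 [np.int64(217)] [np.int64(223)]; 280 [np.int64(214)] [np.int64(221)]; 281 [np.int64(214)] [np.int64(221)]; 282 [np.int64(214)] [np.int64(221)]; 283 [np.int64(214)] [np.int64(218)]; 284 [] []; 285 [] []; 286 [] []; 287 [] []; 288 [] []; 289 [] []; 290 [] []; 291 [] [];
```

>>> {"api": "send_rows", "payload": {
  "steps": [
    [[0,0,0],[0,0,0]],
    [[0,0,0],[0,0,0]],
    [[0,0,0],[0,0,0]],
    [[0,0,0],[0,0,0]],
    [[0,0,0],[0,0,0]]
  ],
  "fingers": 0.3
}}

```text
time: 9.88
tool_pos: [595.1, 84.7, 60.9]
tcp_rot: [180.0, -0.0, 71.1]
ft_force: [0.7, 0.5, 0.8]
finger_gap: 59.6
grip_force: 0.0
```

```bash
python3 - <<'E'
from h import *
t=snapshot("top");s=snapshot("side")
a=cv2.resize(t["img"][180:220,235:295],None,fx=9,fy=9,interpolation=3)
b=cv2.resize(s["img"][190:250,245:297],None,fx=5,fy=6,interpolation=3)
cv2.imwrite("pics/c6.png",np.hstack([a,b])[:,:,::-1])
E
```

```text
(no output)
```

View pics/c6.png

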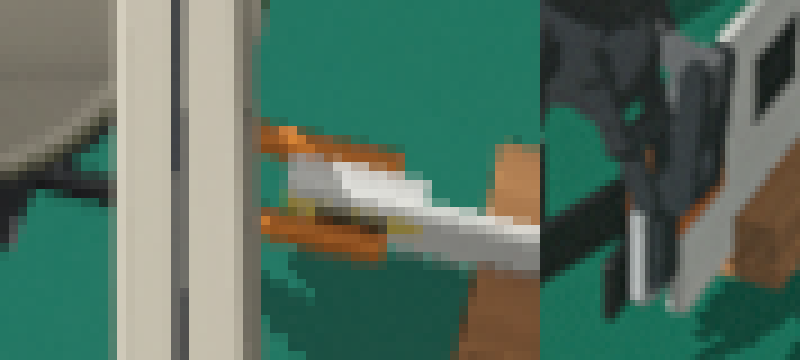

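The clamp has closed on the edge, with both jaws parallel to the panel and over the yellow mark. Next I open fully and withdraw straight up.

>>> {"api": "send_rows", "payload": {
  "steps": [
    [[0,0,0],[0,0,0]],
    [[0,0,0],[0,0,0]],
    [[0,0,0.4],[0,0,0]],
    [[0,0,1.2],[0,0,0]],
    [[0,0,2.4],[0,0,0]],
    [[0,0,3.8],[0,0,0]],
    [[0,0.8,5],[0,0,0]],
    [[0,2.4,5.2],[0,0,0]],
    [[0,4,5.2],[0,0,0]],
    [[0,5.5,5.2],[0,0,0]]
  ],
  "fingers": 0
}}

```text
time: 11.22
tool_pos: [595.2, 251.3, 218.5]
tcp_rot: [179.9, -0.1, 71.1]
ft_force: [0.2, -0.0, -0.4]
finger_gap: 85.3
grip_force: 0.0
```

>>> {"api": "send_rows", "payload": {
  "steps": [
    [[-1.5,1.5,0],[0,0,0]],
    [[-3,2.5,0],[0,0,0]],
    [[-4,3,0],[0,0,0]],
    [[-4,3,0],[0,0,0]]
  ]
}}

```text
time: 11.72
tool_pos: [473.4, 341.2, 218.1]
tcp_rot: [180.0, -0.1, 71.3]
ft_force: [-0.1, 0.4, 1.3]
finger_gap: 85.7
grip_force: 0.0
```

```bash
python3 - <<'E'
from h import *
t=snapshot("top");s=snapshot("side")
a=cv2.resize(t["img"][170:230,215:295],None,fx=6,fy=6,interpolation=3)
b=cv2.resize(s["img"][180:252,220:284],None,fx=5,fy=5,interpolation=3)
cv2.imwrite("pics/c7.png",np.hstack([a,b])[:,:,::-1])
E
```

```text
(no output)
```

View pics/c7.png

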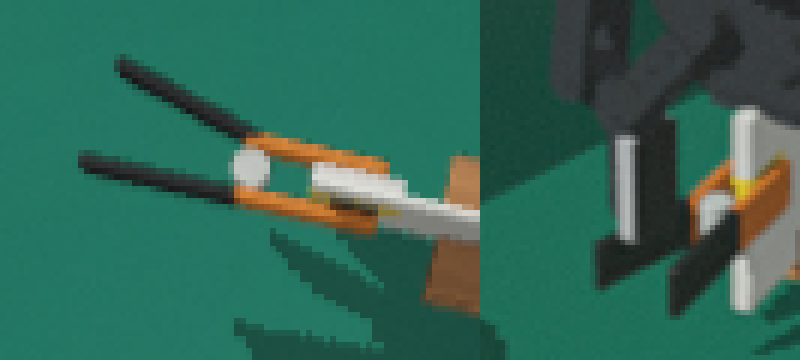

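The clamp hangs square on the edge at the mark, with its jaws on both faces at top crop (375,165) and (375,225). The gripper is well clear, so I hand in.

```bash
python3 -c "
from bench import order
print(order.hand_in())"
```

```text
the job is handed in; nothing more can be done
None
```

The orange clamp farthest to the robot's right is clipped on the panel edge at the yellow mark, looking level and square, gripping both panel and strip at about 16 mm in; the gripper is clear and the job was handed in at about 12 s.

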